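# Charge the bench ball mill

### The arm

A 7-joint arm with a two-finger parallel gripper is mounted at the origin on a cart in front of the work surface, level with it; the furniture and walls round the work are solid. World frame = base frame: x ahead of the robot, y to its left, z up, the work surface at z = 0. Lengths are in m, angles in degrees, forces in N, time in s.
With the tool pointing down it reaches from about 0.425 to 0.875 m from the base axis. Payload 4.7 kg.
Tool frame: the origin (TCP) lies at the centre of the arm's flange, where the gripper is bolted on; the fingertips stand 182 mm ahead of it and the grasp point (between the pads) lies 164 mm ahead of it (env.grip_depth is the distance from the TCP to the grasp point, in m); z points along the fingers, y is the line along which they close (so a half turn about z gives the same grasp; the last joint's range is limited). The gripper opens to 87 mm and grips with 3 to 60 N. Pads are 19 mm wide; open, the fingers measure 117 mm over their backs; the gripper's body (75 mm by 190 mm) begins 51 mm behind the grasp point.
Start: joints at [66.125, 18.392, -4.016, 83.108, 1.295, 78.541, -3.26], TCP at [0.271, -0.591, 0.405] pointing down, gripper open.
Joint ranges: [-163.93, 163.93], [-17.29, 119.83], [-79.2, 71.16], [3.27, 140.29], [-89.18, 269.18], [5.43, 117.66], [-154.24, 154.24]. Speed limits (degrees/s): [147.25, 147.25, 180, 180, 180, 180, 180].

### API

Orientations are given as [roll, pitch, yaw] about the fixed x, y, z axes, in that order (R = Rz(yaw) Ry(pitch) Rx(roll)).
In Python, from cell import env gives the robot as it stands. The module is installed in compiled form; this text tells all that it offers.
- The arm moves only by the tool send_rows, never from a script. Its arguments are lists of equal length, an entry for each row: "xyz": the shift along the tool's x, y, z in m, a list of three; "rotation": the turn, a rotation vector about the tool's x, y, z in rad, a list of three; "jaw": the opening, from 0 (shut) to 1 (fully open). A call has 1 to 20 rows; each row shifts and turns the commanded pose from where the row before left it, along the tool's axes as they then stand; what a row does not reach is not made up. A row lasts 1/10 s, in which the tool goes at most 50 mm and 8.59 degrees, less where a joint would pass 70% of its speed; a pose out of reach is approached as far as the arm can. A call is refused whole if a number of a shift passes 0.05 or a number of a turn 0.15, either way. A call with a gripper value outside its range is refused whole. The fingers move at their own pace and stop on an object; "newtons" is the grip in N (left out, the last holds). Time passes only in rows, so rows that do not move let the fingers close. It gives the time, the measured TCP pose, the force, the opening and the grip force at its end, in the units of the state.
- env.get_obs(): the state, without advancing time (a new reading comes with each control period).
- env.read_camera(name): name is "scene" or "top" or "wrist"; returns a dict with "image" (400x640x3 uint8, blue, green, red), "fx", "fy", "cx", "cy" (pixels), "distortion" ([k1, k2, p1, p2, k3] as OpenCV has them; the pictures are not rectified), "R" (3x3) and "t" (3): a world point X has camera coordinates R X + t. Camera axes: x right, y down, z forward; pixel columns grow to the right and rows downward; lengths in m; the calibration is good to about 2 mm. A picture is of the moment at which its call begins. There is no depth.
- env.sign_off(): hands the job in; it is judged then, once.
The state is a dict: "time_s": time; "qpos": joint angles; "joint_velocities": joint speeds; "effort": joint torques, N m; "tool_pos": TCP position; "tool_rot": TCP orientation; "force": force on the tool from outside, world axes, zero at the start; "wrist_torque": the same for the moment, N m; "grip_width": finger opening in m; "grasp_force": force on a finger pad.
Only numpy, scipy, OpenCV 4.12 (cv2) and the standard library are available. Lean on these libraries where they do the work, as an engineer would, in place of code of your own. Each camera call takes 0.05 s, during which the arm holds its last target. There are 200 camera calls.

### The job

Tip all eight steel grinding balls from the glass beaker into the open jar of the bench ball mill without spilling any, and stand the empty beaker upright on the bench. Then set the jar lid fully home in the jar mouth and swing the mill's wire bail over it until it stands fully upright above the lid's knob. Do not push the vial or the stack of dishes about.

Things in the scene. Friction and masses are not known exactly. Their poses are not given: they have to be found in the camera images.
- beaker: The plain glass beaker, 54 mm outside diameter, 66 mm tall, straight wall about 3 mm thick, about 46 mm clear inside, standing open on the bench with the eight balls in its lower half (filled to about 30 mm above its base). Origin at the centre of its underside, z up through the mouth.
- beaker_rim (a point): Centre of the beaker's mouth, level with its rim, 66 mm above its underside.
- mill: Bench ball mill, fixed to the bench: low white housing, 180 mm deep (x) by 156 mm wide (y), deck 46 mm above the bench, dark sloping control strip at its front (-x). An open round steel jar stands on the deck. Origin under the jar's axis at bench level; x to the mill's back, y to its left, z up. Bail posts at y = +-65 mm, up to 75 mm above the bench.
- jar_mouth (a point): Centre of the jar's open mouth, level with its rim, 112 mm above the bench. The jar measures 92 mm outside, its bore is 70 mm across and 56 mm deep. Axes as the mill's.
- jar_lid: The jar's lid, lying knob up on the bench: black spigot below, 65 mm diameter, 9 mm deep, that fits the jar's bore; steel flange 86 mm diameter, 7 mm thick, that rests on the rim; black knob 24 mm diameter, 28 to 52 mm above the underside. About 0.22 kg. Origin at the centre of the spigot's underside, z up; fully home, it lies 9 mm below the jar's mouth.
- lid_knob (a point): Centre of the lid's knob, 41 mm above the lid's underside: where to grip it.
- bail (a joint): Angle of the mill's wire bail: 0 lying level to the mill's back, 1.571 (its stop) upright over the jar. Stiff hinge: it stays where it is left; about 2 N at the crossbar moves it. It clears the knob of a lid that is fully home by 2 mm, but will not pass over a lid that sits proud.
- bail_hinge (a point): Middle of the bail's hinge axis, on the jar's axis 63 mm above the bench; the axis runs along the mill's y.
- bail_bar (a point): Middle of the bail's crossbar, 100 mm from the hinge axis. Round steel bar, 10 mm thick, along the mill's y from -61 to +61 mm, with a 12 mm thick rubber sleeve over its middle 24 mm; a grip 33 mm to either side of the middle passes clear of the lid's knob. Side arms at y = +-73 mm.
- sample_vial: A small glass vial with a black cap, 22 mm diameter, 49 mm tall, standing near the mill; to be left alone. Origin at the centre of its underside.
- dish_stack: A stack of round plastic dishes, 89 mm diameter, 45 mm tall, standing near the mill; to be left alone. Origin at the centre of its underside.
- ball_0: One of the eight alike steel grinding balls, 15 mm diameter, 14 g; it starts in the beaker. Origin at its centre.
- ball_1: One of the eight alike steel grinding balls, 15 mm diameter, 14 g; it starts in the beaker. Origin at its centre.
- ball_2: One of the eight alike steel grinding balls, 15 mm diameter, 14 g; it starts in the beaker. Origin at its centre.
- ball_3: One of the eight alike steel grinding balls, 15 mm diameter, 14 g; it starts in the beaker. Origin at its centre.
- ball_4: One of the eight alike steel grinding balls, 15 mm diameter, 14 g; it starts in the beaker. Origin at its centre.
- ball_5: One of the eight alike steel grinding balls, 15 mm diameter, 14 g; it starts in the beaker. Origin at its centre.
- ball_6: One of the eight alike steel grinding balls, 15 mm diameter, 14 g; it starts in the beaker. Origin at its centre.
- ball_7: One of the eight alike steel grinding balls, 15 mm diameter, 14 g; it starts in the beaker. Origin at its centre.

How it is judged (in metres and radians):
On the way, in this order (a step that is already met when the one before it is completed fails the run):
1. the beaker is tipped over the jar (angle between beaker's own z axis and vertical above 0.9 rad and horizontal distance between beaker_rim and jar_mouth below 0.08 m and z of beaker_rim in the frame of jar_mouth above 0 m).
2. all eight balls are in the jar (horizontal distance between each of ball_0, ball_1, ball_2, ball_3, ball_4, ball_5, ball_6, ball_7 and jar_mouth below 0.036 m and z of ball_0 in the frame of jar_mouth between -0.056 and -0.012 m and z of ball_1 in the frame of jar_mouth between -0.056 and -0.012 m and z of ball_2 in the frame of jar_mouth between -0.056 and -0.012 m and z of ball_3 in the frame of jar_mouth between -0.056 and -0.012 m and z of ball_4 in the frame of jar_mouth between -0.056 and -0.012 m and z of ball_5 in the frame of jar_mouth between -0.056 and -0.012 m and z of ball_6 in the frame of jar_mouth between -0.056 and -0.012 m and z of ball_7 in the frame of jar_mouth between -0.056 and -0.012 m), for 0.2 s.
3. the beaker stands upright on the bench and the lid is fully home in the jar mouth (horizontal distance between jar_lid and jar_mouth below 0.005 m and z of jar_lid in the frame of jar_mouth below -0.0065 m and angle between the z axis of jar_lid and the z axis of jar_mouth, either way round below 0.06 rad and angle between beaker's own z axis and vertical below 0.08 rad and height (world z) of beaker below 0.005 m), for 0.2 s.
4. the bail stands upright over the lid (value of joint bail above 1.48 rad), for 0.2 s.
At the end, for the whole second after the job is handed in: All eight balls lie inside the jar; the lid is home in the jar mouth (flange within 2.5 mm of the rim, centred within 5 mm, level within 0.06 rad); the bail is upright (joint above 1.48 rad); the beaker stands still and upright on the bench (within 0.08 rad) (all of step 2 and all of step 3 and value of joint bail above 1.48 rad and height (world z) of beaker above -0.005 m and linear speed of beaker below 0.02 m/s); the robot touches nothing.
It fails at once if the vial is pushed more than 30 mm (distance of sample_vial from where it was at the start of the episode above 0.03 m).
It fails at once if the stack of dishes is pushed more than 30 mm (distance of dish_stack from where it was at the start of the episode above 0.03 m).
It also fails if it takes over 72 s, if anything falls off the work surface, if the arm or the gripper's body presses on something with over 40 N, if the wrist force passes 120 N, or if a joint passes its speed limit or range.

## Working session

There is one attempt and no reset: what is moved stays moved. The work goes in short steps, Python scripts to look and compute and a tool call to move; the robot and the scene stay as the last step left them, time stands still between calls to the robot, and variables do not carry over. Pictures are saved under pics/ and viewed, at most 10 in all, crops included, and the job is handed in when it is done.

Besides the shell and the picture viewer there is one more tool, called after "Request:" in YAML: its name, and indented under it one key for each argument. send_rows: Moves the arm, as the interface text tells. Its arguments: {"type":"object","properties":{"xyz":{"type":"array"},"rotation":{"type":"array"},"jaw":{"type":"array"},"newtons":{"type":"number"}},"required":["xyz","rotation","jaw"]}

```bash
mkdir -p pics; python3 - <<'E'
from cell import env
import cv2,pickle,numpy as np
o=env.get_obs();print({k:np.round(v,3).tolist() for k,v in o.items()}, env.grip_depth)
d={}
for n in("scene","top"):
    c=env.read_camera(n);d[n]=c;cv2.imwrite(f"pics/{n}0.png",c["image"])
    print(n,c["fx"],c["fy"],c["cx"],c["cy"],np.round(c["distortion"],4),np.round(-c["R"].T@c["t"],3),np.round(c["R"],3).tolist())
pickle.dump(d,open("cams.pkl","wb"))
E
```

```text
{'time_s': 0.0, 'qpos': [66.124, 18.441, -4.014, 83.175, 1.294, 78.541, -3.26], 'joint_velocities': [0.016, -0.079, 0.033, 0.009, -0.134, 0.021, -0.023], 'effort': [-0.001, -49.129, -0.404, -31.253, -0.064, 0.044, 0.0], 'tool_pos': [0.271, -0.59, 0.404], 'tool_rot': [-179.888, 0.006, 24.684], 'force': [-1.019, 0.544, -0.264], 'wrist_torque': [-0.05, 0.009, 0.002], 'grasp_force': 0.0, 'grip_width': 0.087} 0.1635
scene 367.9539517128795 367.9539517128795 320.3828351019121 196.3754565013536 [-0.0624  0.      0.      0.      0.    ] [-0.033  0.379  0.759] [[-0.556, -0.831, -0.003], [-0.579, 0.389, -0.716], [0.597, -0.397, -0.698]]
top 493.07758770026686 493.07758770026686 320.7354610094227 193.3246795309273 [0.0489 0.     0.     0.     0.    ] [0.484 0.041 1.214] [[-0.014, -0.999, 0.034], [-0.999, 0.012, -0.051], [0.05, -0.034, -0.998]]
```

View pics/scene0.png

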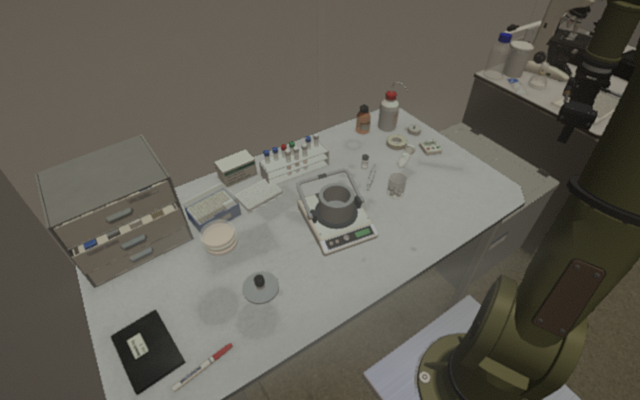

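View pics/top0.png

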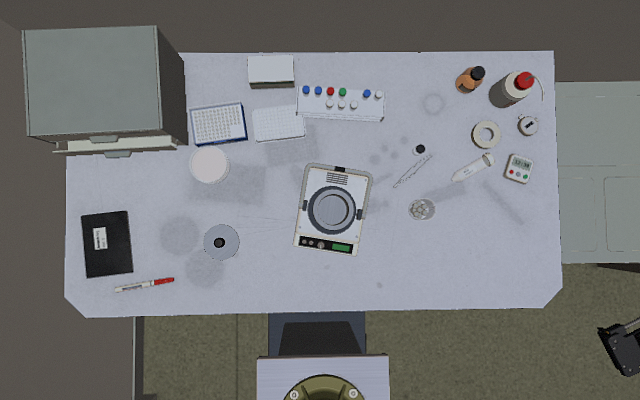

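Scene and top show: beaker at about (421,210) in the top view, mill jar at (332,210), lid at (221,242), vial at (420,149), dishes at (210,165). Next, an enlarged composite of those regions.

```bash
cat > h.py <<'E'
import cv2,pickle,numpy as np
def ray(c,u,v):
    K=np.array([[c["fx"],0,c["cx"]],[0,c["fy"],c["cy"]],[0,0,1]])
    p=cv2.undistortPoints(np.array([[[u,v]]],float),K,np.array(c["distortion"],float))[0,0]
    R=np.array(c["R"]);return -R.T@np.array(c["t"]),R.T@np.array([p[0],p[1],1])
def atz(c,u,v,z):
    o,d=ray(c,u,v);return o+d*(z-o[2])/d[2]
def proj(c,X):
    K=np.array([[c["fx"],0,c["cx"]],[0,c["fy"],c["cy"]],[0,0,1]])
    R=np.array(c["R"]);return cv2.projectPoints(np.atleast_2d(X).astype(float),cv2.Rodrigues(R)[0],np.array(c["t"],float),K,np.array(c["distortion"],float))[0][:,0]
E
python3 - <<'E'
from h import *
d=pickle.load(open("cams.pkl","rb"));im=d["top"]["image"]
a=cv2.resize(im[155:265,285:385],None,fx=5,fy=5,interpolation=2)
b=cv2.resize(im[190:230,400:440],None,fx=6,fy=6,interpolation=2)
l=cv2.resize(im[220:265,200:245],None,fx=6,fy=6,interpolation=2)
C=np.zeros((550,780,3),np.uint8);C[:550,:500]=a;C[:240,505:745]=b;C[250:520,505:775]=l
cv2.imwrite("pics/c1.png",C)
c=d["top"]
for n,u,v,z in[("beaker",421,209.5,.066),("jar",332,210,.112),("lidknob",220.5,242.5,.052),("lidflange",221.5,242,.016),("vial",420,149,.049),("dish",210,164,.045)]:
    print(n,atz(c,u,v,z).round(4))
E
```

```text
beaker [ 0.5005 -0.2324  0.066 ]
jar [ 0.5013 -0.0214  0.112 ]
lidknob [0.4303 0.2362 0.052 ]
lidflange [0.4298 0.2398 0.016 ]
vial [ 0.6451 -0.2375  0.049 ]
dish [0.6148 0.2612 0.045 ]
```

View pics/c1.png

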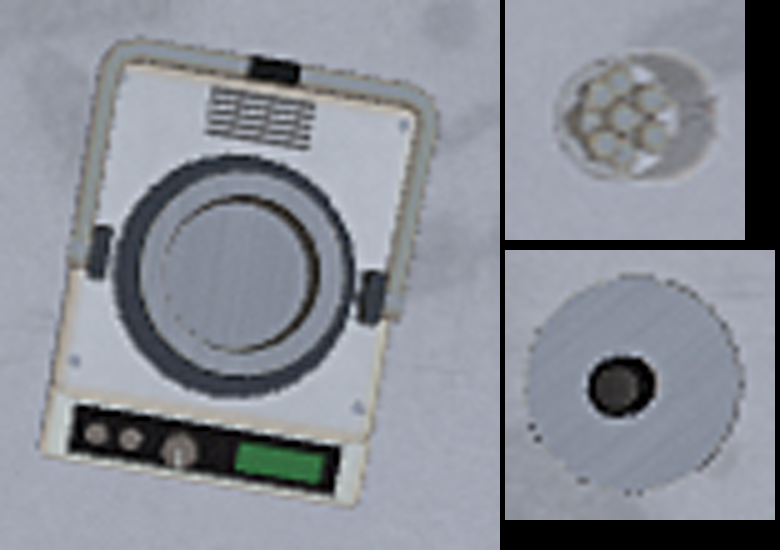

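The crop shows the jar rim centre at about (332.8,209.2) in top-view pixels. The beaker rim is near (423.4,208.9) with its base near (418.8,209), the lid flange near (221.3,241.9), and the bail sleeve near (339.2,168.6).

```bash
python3 - <<'E'
from h import *
d=pickle.load(open("cams.pkl","rb"));c=d["top"]
for n,u,v,z in[("beaker rim",423.4,208.9,.066),("beaker base",418.8,209,0),("jar",332.8,209.2,.112),("knob",219,242.3,.052),("flange",221.3,241.9,.016),("sleeve",339.2,168.6,.069),("postL",304.2,204.8,.075),("postR",359,214,.075)]:
    print(n,atz(c,u,v,z).round(4))
s=d["scene"]
P={"jar":[.5,-.022,.112],"beaker":[.5,-.2325,.066],"knob":[.43,.239,.052]}
for n,X in P.items(): print(n,proj(s,X).round(1))
im=s["image"]
T=[cv2.resize(im[y-30:y+30,x-40:x+40],None,fx=5,fy=5,interpolation=2) for x,y in((336,200),(397,185),(261,285))]
C=np.zeros((600,800,3),np.uint8);C[:300,:400]=T[0];C[:300,400:]=T[1];C[300:,:400]=T[2]
for (x,y),(X,o) in zip(((336,200),(397,185),(261,285)),(("jar",(0,0)),("beaker",(400,0)),("knob",(0,300)))):
    th=np.linspace(0,6.28,60);r={"jar":.046,"beaker":.027,"knob":.012}[X];Q=np.array(P[X])+np.c_[r*np.cos(th),r*np.sin(th),0*th]
    q=(proj(s,Q)-[x-40,y-30]+.5)*5-.5+o;cv2.polylines(C,[q.round().astype(int)],True,(0,0,255))
cv2.imwrite("pics/c2.png",C)
E
```

```text
beaker rim [ 0.5018 -0.238   0.066 ]
beaker base [ 0.5028 -0.2427  0.    ]
jar [ 0.5031 -0.0232  0.112 ]
knob [0.4308 0.2396 0.052 ]
flange [0.43   0.2403 0.016 ]
sleeve [ 0.5983 -0.0421  0.069 ]
postL [0.5148 0.0406 0.075 ]
postR [ 0.4918 -0.0859  0.075 ]
jar [[335.8 195.9]]
beaker [[395.6 178.8]]
knob [[258.7 278. ]]
```

View pics/c2.png

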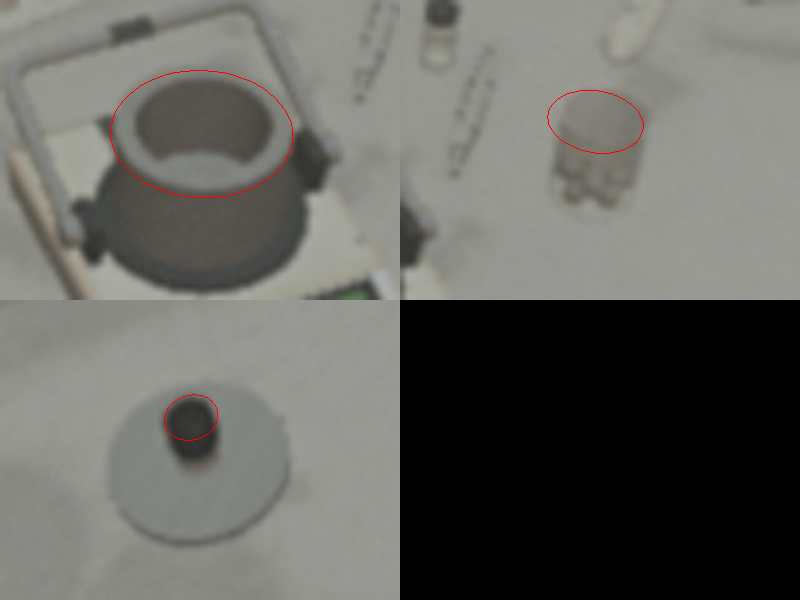

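```bash
cat > plan.py <<'E'
# plan.py: waypoints of the grasp point -> rows in tool axes. tilt a: tool z=(0,sin a,-cos a) before yaw offset
import json,os,sys,numpy as np
from scipy.spatial.transform import Rotation as Ro, Slerp
D=0.1635
def cur():
    if os.path.exists("cmd.json"):
        j=json.load(open("cmd.json"));return np.array(j["p"]),Ro.from_rotvec(j["r"])
    from cell import env
    o=env.get_obs();return np.array(o["tool_pos"]),Ro.from_euler("xyz",o["tool_rot"],degrees=True)
def orient(yaw,tilt=0): # tool down with given yaw, then tilted about world x
    return Ro.from_euler("x",tilt,degrees=True)*Ro.from_euler("xyz",[180,0,yaw],degrees=True)
def plan(wps,jaw,hold=0):
    """wps: list of (grasp point, Rotation, rows)"""
    p,R=cur();X=[];W=[]
    for G,R1,n in wps:
        G0=p+R.apply([0,0,D]);R0=R;S=Slerp([0,1],Ro.concatenate([R0,R1]))
        for i in range(1,n+1):
            Rt=S(i/n);pt=G0+(np.array(G)-G0)*i/n-Rt.apply([0,0,D])
            x=R.inv().apply(pt-p).round(4);w=(R.inv()*Rt).as_rotvec().round(4)
            if np.linalg.norm(x)>.05 or np.linalg.norm(w)>.1499:print("LIMIT",i,x,w)
            p=p+R.apply(x);R=R*Ro.from_rotvec(w);X.append(x.tolist());W.append(w.tolist())
    X+=[[0,0,0]]*hold;W+=[[0,0,0]]*hold
    for k in range(0,len(X),20):
        print(json.dumps({"xyz":X[k:k+20],"rotation":W[k:k+20],"jaw":[jaw]*len(X[k:k+20])}).replace(" ","").replace("0.0,","0,").replace("0.0]","0]"))
    json.dump({"p":p.tolist(),"r":R.as_rotvec().tolist()},open("cmd.json","w"))
    print("end TCP",p.round(4),R.as_euler("xyz",degrees=True).round(2),"G",(p+R.apply([0,0,D])).round(4))
E
python3 - <<'E'
from plan import *
R=orient(90,45);G=np.array([.501,-.238,.042]);z=R.apply([0,0,1])
plan([(G-.1*z,R,14)],1,2)
E
```

```text
{"xyz":[[0.0154,-0.0059,0.0094],[0.0157,-0.0038,0.0109],[0.0158,-0.0016,0.0124],[0.0156,0.0007,0.0137],[0.0152,0.0029,0.015],[0.0145,0.0051,0.0161],[0.0137,0.0073,0.0173],[0.0126,0.0095,0.0182],[0.0112,0.0117,0.019],[0.0098,0.0136,0.0197],[0.0081,0.0156,0.0202],[0.0062,0.0174,0.0207],[0.0043,0.0191,0.0209],[0.0021,0.0206,0.021],[0,0,0],[0,0,0]],"rotation":[[0.0318,0.0497,-0.0771],[0.0318,0.0497,-0.077],[0.0318,0.0497,-0.0771],[0.0318,0.0497,-0.077],[0.0317,0.0497,-0.0771],[0.0318,0.0497,-0.077],[0.0318,0.0497,-0.0771],[0.0318,0.0498,-0.077],[0.0318,0.0497,-0.0771],[0.0318,0.0497,-0.077],[0.0318,0.0497,-0.0771],[0.0318,0.0497,-0.077],[0.0318,0.0497,-0.0771],[0.0318,0.0497,-0.077],[0,0,0],[0,0,0]],"jaw":[1,1,1,1,1,1,1,1,1,1,1,1,1,1,1,1]}
end TCP [ 0.501  -0.4243  0.2284] [-180.  -45.   90.] G [ 0.501  -0.3087  0.1127]
```

Request:
send_rows:
  xyz:
    - [0.0154, -0.0059, 0.0094]
    - [0.0157, -0.0038, 0.0109]
    - [0.0158, -0.0016, 0.0124]
    - [0.0156, 0.0007, 0.0137]
    - [0.0152, 0.0029, 0.015]
    - [0.0145, 0.0051, 0.0161]
    - [0.0137, 0.0073, 0.0173]
    - [0.0126, 0.0095, 0.0182]
    - [0.0112, 0.0117, 0.019]
    - [0.0098, 0.0136, 0.0197]
    - [0.0081, 0.0156, 0.0202]
    - [0.0062, 0.0174, 0.0207]
    - [0.0043, 0.0191, 0.0209]
    - [0.0021, 0.0206, 0.021]
    - [0, 0, 0]
    - [0, 0, 0]
  rotation:
    - [0.0318, 0.0497, -0.0771]
    - [0.0318, 0.0497, -0.077]
    - [0.0318, 0.0497, -0.0771]
    - [0.0318, 0.0497, -0.077]
    - [0.0317, 0.0497, -0.0771]
    - [0.0318, 0.0497, -0.077]
    - [0.0318, 0.0497, -0.0771]
    - [0.0318, 0.0498, -0.077]
    - [0.0318, 0.0497, -0.0771]
    - [0.0318, 0.0497, -0.077]
    - [0.0318, 0.0497, -0.0771]
    - [0.0318, 0.0497, -0.077]
    - [0.0318, 0.0497, -0.0771]
    - [0.0318, 0.0497, -0.077]
    - [0, 0, 0]
    - [0, 0, 0]
  jaw: [1, 1, 1, 1, 1, 1, 1, 1, 1, 1, 1, 1, 1, 1, 1, 1]

```text
time_s: 1.7
tool_pos: [0.5013, -0.4244, 0.2281]
tool_rot: [-179.9, -45.0, 90.0]
force: [-0.8, 0.1, 0.6]
grip_width: 0.0872
grasp_force: 0.0
```

```bash
python3 - <<'E'
from cell import env
from h import *
o=env.get_obs();print({k:np.round(o[k],3).tolist() for k in("time_s","qpos","tool_pos","tool_rot","grip_width")})
c=env.read_camera("wrist");im=c["image"].copy()
for z in(0,.066):
    th=np.linspace(0,6.28,60);q=proj(c,np.array([.501,-.238,z])+np.c_[.027*np.cos(th),.027*np.sin(th),0*th]);cv2.polylines(im,[q.round().astype(int)],True,(0,0,255))
cv2.imwrite("pics/w1.png",im);pickle.dump(c,open("w1.pkl","wb"))
E
```

```text
{'time_s': 1.7, 'qpos': [62.019, 42.369, -24.389, 78.356, -17.168, 92.466, 43.024], 'tool_pos': [0.501, -0.424, 0.228], 'tool_rot': [-179.923, -44.97, 89.97], 'grip_width': 0.087}
```

View pics/w1.png

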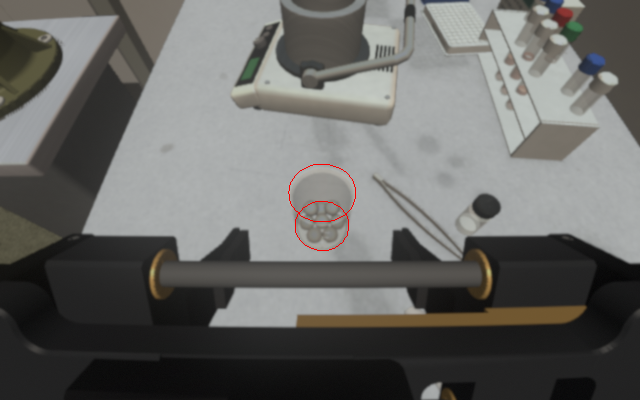

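The wrist view puts the beaker rim at about (322,192) and its base at (322,226), matching my projected circles. The vial, about (484,215), stays outside the finger path.

Request:
send_rows:
  xyz:
    - [0, 0, 0.02]
    - [0, 0, 0.02]
    - [0, 0, 0.02]
    - [0, 0, 0.02]
    - [0, 0, 0.02]
    - [0, 0, 0]
    - [0, 0, 0]
    - [0, 0, 0]
    - [0, 0, 0]
    - [0, 0, 0]
    - [0, 0, 0]
    - [0, 0, 0]
    - [0, 0, 0]
    - [0, 0, 0]
  rotation:
    - [0, 0, 0]
    - [0, 0, 0]
    - [0, 0, 0]
    - [0, 0, 0]
    - [0, 0, 0]
    - [0, 0, 0]
    - [0, 0, 0]
    - [0, 0, 0]
    - [0, 0, 0]
    - [0, 0, 0]
    - [0, 0, 0]
    - [0, 0, 0]
    - [0, 0, 0]
    - [0, 0, 0]
  jaw: [1, 1, 1, 1, 1, 1, 0.45, 0.45, 0.45, 0.45, 0.45, 0.45, 0.45, 0.45]
  newtons: 20

```text
time_s: 3.15
tool_pos: [0.5015, -0.3544, 0.1587]
tool_rot: [179.9, -44.9, 90.0]
force: [0.6, -1.2, 2.0]
grip_width: 0.0524
grasp_force: 19.9
```

```bash
cat > pour.py <<'E'
from plan import *
def lipG(th,ly,lz,x=.503,h=.024,r=.027):
    t=np.radians(th);return [x,ly-(h*np.sin(t)+r*np.cos(t)),lz-(h*np.cos(t)-r*np.sin(t))]
O=lambda th:orient(90,45-th)
E
python3 - <<'E'
from pour import *
p,R=cur();p=p+R.apply([0,0,.1]);json.dump({"p":p.tolist(),"r":R.as_rotvec().tolist()},open("cmd.json","w"))
plan([([.501,-.235,.09],O(0),3),([.501,-.2,.19],O(5),5),([.503,-.085,.19],O(40),10)],.45,1)
print(lipG(50,-.041,.15),lipG(112,-.041,.134))
E
```

```text
{"xyz":[[0.012,-0,-0.0106],[0.012,-0,-0.0106],[0.012,-0,-0.0106],[0.022,-0,-0.0092],[0.0217,-0,-0.0095],[0.0217,-0,-0.0098],[0.0214,-0,-0.0102],[0.0213,-0.0001,-0.0104],[0.0188,0.0002,0.0077],[0.0192,0.0002,0.0071],[0.0196,0.0002,0.0066],[0.02,0.0002,0.006],[0.0203,0.0002,0.0053],[0.0206,0.0002,0.0047],[0.0209,0.0002,0.004],[0.0211,0.0002,0.0034],[0.0212,0.0002,0.0027],[0.0213,0.0002,0.002],[0,0,0]],"rotation":[[-0,-0,-0],[-0,-0,-0],[-0,-0,-0],[-0,-0.0175,-0],[-0,-0.0174,-0],[-0,-0.0175,-0],[-0,-0.0174,-0],[-0,-0.0175,-0],[-0,-0.0611,-0],[-0,-0.0611,-0],[-0,-0.0611,-0],[-0,-0.061,-0],[-0,-0.0611,-0],[-0,-0.0611,-0],[-0,-0.0611,-0],[-0,-0.0611,-0],[-0,-0.0611,-0],[-0,-0.061,-0],[0,0,0]],"jaw":[0.45,0.45,0.45,0.45,0.45,0.45,0.45,0.45,0.45,0.45,0.45,0.45,0.45,0.45,0.45,0.45,0.45,0.45,0.45]}
end TCP [ 0.503  -0.0993  0.3529] [-180.   -5.   90.] G [ 0.503 -0.085  0.19 ]
[0.503, np.float64(-0.07674033209639203), np.float64(0.15525629733173546)] [0.503, np.float64(-0.053138034487373274), np.float64(0.16802452231528517)]
```

Request:
send_rows:
  xyz:
    - [0.012, 0, -0.0106]
    - [0.012, 0, -0.0106]
    - [0.012, 0, -0.0106]
    - [0.022, 0, -0.0092]
    - [0.0217, 0, -0.0095]
    - [0.0217, 0, -0.0098]
    - [0.0214, 0, -0.0102]
    - [0.0213, -0.0001, -0.0104]
    - [0.0188, 0.0002, 0.0077]
    - [0.0192, 0.0002, 0.0071]
    - [0.0196, 0.0002, 0.0066]
    - [0.02, 0.0002, 0.006]
    - [0.0203, 0.0002, 0.0053]
    - [0.0206, 0.0002, 0.0047]
    - [0.0209, 0.0002, 0.004]
    - [0.0211, 0.0002, 0.0034]
    - [0.0212, 0.0002, 0.0027]
    - [0.0213, 0.0002, 0.002]
    - [0, 0, 0]
  rotation:
    - [0, 0, 0]
    - [0, 0, 0]
    - [0, 0, 0]
    - [0, -0.0175, 0]
    - [0, -0.0174, 0]
    - [0, -0.0175, 0]
    - [0, -0.0174, 0]
    - [0, -0.0175, 0]
    - [0, -0.0611, 0]
    - [0, -0.0611, 0]
    - [0, -0.0611, 0]
    - [0, -0.061, 0]
    - [0, -0.0611, 0]
    - [0, -0.0611, 0]
    - [0, -0.0611, 0]
    - [0, -0.0611, 0]
    - [0, -0.0611, 0]
    - [0, -0.061, 0]
    - [0, 0, 0]
  jaw: [0.45, 0.45, 0.45, 0.45, 0.45, 0.45, 0.45, 0.45, 0.45, 0.45, 0.45, 0.45, 0.45, 0.45, 0.45, 0.45, 0.45, 0.45, 0.45]

```text
time_s: 5.05
tool_pos: [0.503, -0.0942, 0.3551]
tool_rot: [179.9, -4.9, 90.4]
force: [0.0, -0.0, -0.4]
grip_width: 0.052
grasp_force: 20.0
```

```bash
python3 - <<'E'
from pour import *
from cell import env
from h import *
o=env.get_obs();print({k:np.round(o[k],3).tolist() for k in("time_s","qpos","tool_pos","tool_rot","grip_width","force")})
c=env.read_camera("scene");cv2.imwrite("pics/s1.png",cv2.resize(c["image"][100:250,240:440],None,fx=4,fy=4,interpolation=2))
w=[(lipG(50,-.041,.15),O(50),6)]
for i,th in enumerate(np.arange(53,113,2.5)): w.append((lipG(th,-.041,.15-.016*(i+1)/24),O(th),1))
plan(w,.45,8)
E
```

```text
{'time_s': 5.05, 'qpos': [42.673, 5.842, -35.003, 104.985, -1.597, 70.801, 8.766], 'tool_pos': [0.503, -0.094, 0.355], 'tool_rot': [179.867, -4.887, 90.446], 'grip_width': 0.052, 'force': [0.015, -0.008, -0.391]}
{"xyz":[[0.0056,0,0.006],[0.0058,0,0.0059],[0.006,0,0.0059],[0.0061,0,0.0059],[0.0063,0,0.0058],[0.0065,0,0.0057],[0.0088,0,-0.0009],[0.0073,0,-0.0008],[0.0074,0,-0.0008],[0.0074,0,-0.0007],[0.0075,0,-0.0008],[0.0074,0,-0.0008],[0.0075,0,-0.0008],[0.0075,0,-0.0008],[0.0076,0,-0.0008],[0.0076,0,-0.0008],[0.0076,0,-0.0009],[0.0076,0,-0.0008],[0.0076,0,-0.0009],[0.0077,0,-0.0009]],"rotation":[[-0,-0.0291,-0],[-0,-0.0291,-0],[-0,-0.0291,-0],[-0,-0.0291,-0],[-0,-0.0291,-0],[-0.0001,-0.0291,-0],[0,-0.0523,-0],[0,-0.0437,-0],[0,-0.0436,-0],[0,-0.0436,-0],[0,-0.0437,-0],[0,-0.0436,-0],[0,-0.0436,-0],[0,-0.0437,-0],[0,-0.0436,-0],[0,-0.0436,-0],[0,-0.0437,-0],[0,-0.0436,-0],[0,-0.0436,-0],[0,-0.0437,-0]],"jaw":[0.45,0.45,0.45,0.45,0.45,0.45,0.45,0.45,0.45,0.45,0.45,0.45,0.45,0.45,0.45,0.45,0.45,0.45,0.45,0.45]}
{"xyz":[[0.0077,0,-0.0009],[0.0077,0,-0.0009],[0.0077,0,-0.001],[0.0078,0,-0.0009],[0.0078,0,-0.001],[0.0077,0,-0.001],[0.0079,0,-0.0011],[0.0078,0,-0.001],[0.0078,0,-0.0011],[0.0079,0,-0.0011],[0,0,0],[0,0,0],[0,0,0],[0,0,0],[0,0,0],[0,0,0],[0,0,0],[0,0,0]],"rotation":[[0,-0.0436,-0],[0,-0.0436,-0],[0,-0.0437,-0],[0,-0.0436,-0],[0,-0.0436,-0],[0,-0.0437,-0],[0,-0.0436,-0],[0,-0.0436,-0],[0,-0.0437,-0],[0,-0.0436,-0],[0,0,0],[0,0,0],[0,0,0],[0,0,0],[0,0,0],[0,0,0],[0,0,0],[0,0,0]],"jaw":[0.45,0.45,0.45,0.45,0.45,0.45,0.45,0.45,0.45,0.45,0.45,0.45,0.45,0.45,0.45,0.45,0.45,0.45]}
end TCP [0.503  0.0947 0.2355] [179.99  65.5   89.99] G [ 0.503  -0.054   0.1677]
```

View pics/s1.png

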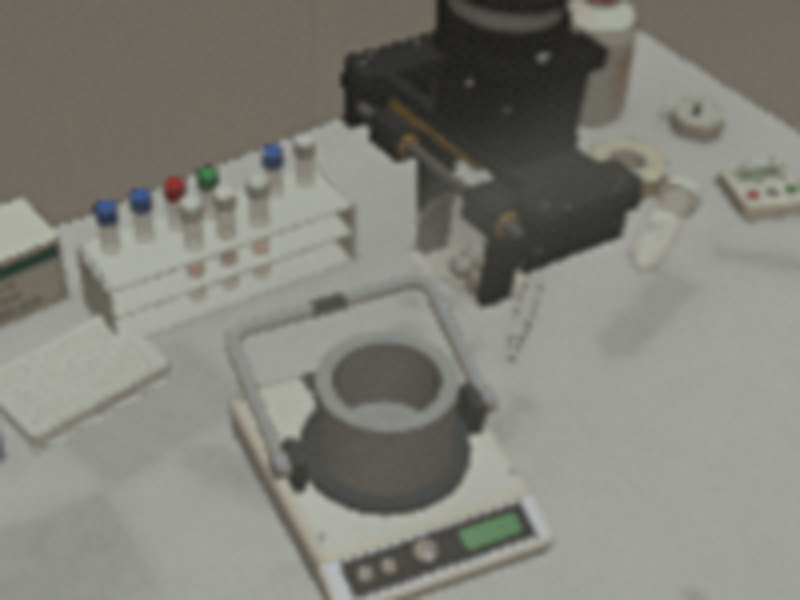

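Beaker is held, with the balls visible inside it near crop (460,260), and the jar is empty. Starting the pour.

Request:
send_rows:
  xyz:
    - [0.0056, 0, 0.006]
    - [0.0058, 0, 0.0059]
    - [0.006, 0, 0.0059]
    - [0.0061, 0, 0.0059]
    - [0.0063, 0, 0.0058]
    - [0.0065, 0, 0.0057]
    - [0.0088, 0, -0.0009]
    - [0.0073, 0, -0.0008]
    - [0.0074, 0, -0.0008]
    - [0.0074, 0, -0.0007]
    - [0.0075, 0, -0.0008]
    - [0.0074, 0, -0.0008]
    - [0.0075, 0, -0.0008]
  rotation:
    - [0, -0.0291, 0]
    - [0, -0.0291, 0]
    - [0, -0.0291, 0]
    - [0, -0.0291, 0]
    - [0, -0.0291, 0]
    - [-0.0001, -0.0291, 0]
    - [0, -0.0523, 0]
    - [0, -0.0437, 0]
    - [0, -0.0436, 0]
    - [0, -0.0436, 0]
    - [0, -0.0437, 0]
    - [0, -0.0436, 0]
    - [0, -0.0436, 0]
  jaw: [0.45, 0.45, 0.45, 0.45, 0.45, 0.45, 0.45, 0.45, 0.45, 0.45, 0.45, 0.45, 0.45]

```text
time_s: 6.4
tool_pos: [0.5031, -0.0113, 0.3123]
tool_rot: [-180.0, 23.1, 89.8]
force: [-0.4, 0.9, -1.7]
grip_width: 0.0522
grasp_force: 20.1
```

```bash
python3 - <<'E'
from cell import env
from h import *
o=env.get_obs();print({k:np.round(o[k],3).tolist() for k in("time_s","qpos","tool_pos","tool_rot","grip_width","force")})
c=env.read_camera("scene");cv2.imwrite("pics/s2.png",cv2.resize(c["image"][130:250,260:420],None,fx=5,fy=5,interpolation=2))
E
```

```text
{'time_s': 6.4, 'qpos': [26.996, 8.79, -39.538, 109.606, 29.768, 71.666, -24.263], 'tool_pos': [0.503, -0.011, 0.312], 'tool_rot': [-179.992, 23.135, 89.779], 'grip_width': 0.052, 'force': [-0.395, 0.88, -1.722]}
```

View pics/s2.png

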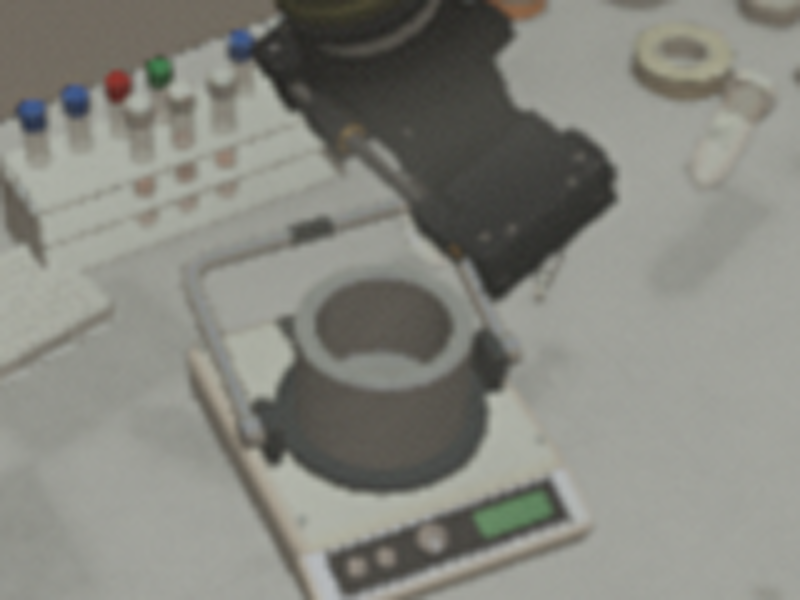

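The jar is still empty; the gripper body hides the beaker in this view. Checking the projection of the planned lip.

```bash
python3 - <<'E'
from h import *
d=pickle.load(open("cams.pkl","rb"));s=d["scene"]
print(proj(s,[[.503,-.085,.19],[.503,-.074,.157],[.503,-.041,.146],[.503,-.011,.312]]).round(1))
E
```

```text
[[356.9 162.4]
 [352.5 174.2]
 [341.7 182.4]
 [333.3 130.2]]
```

Request:
send_rows:
  xyz:
    - [0.0075, 0, -0.0008]
    - [0.0076, 0, -0.0008]
    - [0.0076, 0, -0.0008]
    - [0.0076, 0, -0.0009]
    - [0.0076, 0, -0.0008]
    - [0.0076, 0, -0.0009]
    - [0.0077, 0, -0.0009]
    - [0.0077, 0, -0.0009]
    - [0.0077, 0, -0.0009]
    - [0.0077, 0, -0.001]
    - [0.0078, 0, -0.0009]
    - [0.0078, 0, -0.001]
  rotation:
    - [0, -0.0437, 0]
    - [0, -0.0436, 0]
    - [0, -0.0436, 0]
    - [0, -0.0437, 0]
    - [0, -0.0436, 0]
    - [0, -0.0436, 0]
    - [0, -0.0437, 0]
    - [0, -0.0436, 0]
    - [0, -0.0436, 0]
    - [0, -0.0437, 0]
    - [0, -0.0436, 0]
    - [0, -0.0436, 0]
  jaw: [0.45, 0.45, 0.45, 0.45, 0.45, 0.45, 0.45, 0.45, 0.45, 0.45, 0.45, 0.45]

```text
time_s: 7.65
tool_pos: [0.5036, 0.0678, 0.2657]
tool_rot: [-179.9, 53.1, 89.8]
force: [0.1, 0.7, -1.5]
grip_width: 0.0523
grasp_force: 20.0
```

Request:
send_rows:
  xyz:
    - [0.0077, 0, -0.001]
    - [0.0079, 0, -0.0011]
    - [0.0078, 0, -0.001]
    - [0.0078, 0, -0.0011]
    - [0.0079, 0, -0.0011]
    - [0, 0, 0]
    - [0, 0, 0]
    - [0, 0, 0]
    - [0, 0, 0]
    - [0, 0, 0]
    - [0, 0, 0]
    - [0, 0, 0]
    - [0, 0, 0]
  rotation:
    - [0, -0.0437, 0]
    - [0, -0.0436, 0]
    - [0, -0.0436, 0]
    - [0, -0.0437, 0]
    - [0, -0.0436, 0]
    - [0, 0, 0]
    - [0, 0, 0]
    - [0, 0, 0]
    - [0, 0, 0]
    - [0, 0, 0]
    - [0, 0, 0]
    - [0, 0, 0]
    - [0, 0, 0]
  jaw: [0.45, 0.45, 0.45, 0.45, 0.45, 0.45, 0.45, 0.45, 0.45, 0.45, 0.45, 0.45, 0.45]

```text
time_s: 8.95
tool_pos: [0.5032, 0.0943, 0.2356]
tool_rot: [179.9, 65.6, 89.9]
force: [0.0, 0.8, -0.3]
grip_width: 0.0525
grasp_force: 20.0
```

```bash
python3 - <<'E'
from cell import env
from h import *
o=env.get_obs();print({k:np.round(o[k],3).tolist() for k in("time_s","qpos","tool_pos","tool_rot","grip_width","force")})
a=env.read_camera("scene")["image"][130:240,270:400]; b=env.read_camera("wrist")["image"];
C=np.zeros((600,800,3),np.uint8);C[:330,:390]=cv2.resize(a,None,fx=3,fy=3,interpolation=2);t=env.read_camera("top")["image"][150:260,280:415];C[:330,392:797]=cv2.resize(t,None,fx=3,fy=3,interpolation=2);C[330:595,:424]=cv2.resize(b,(424,265))
cv2.imwrite("pics/s3.png",C)
E
```

```text
{'time_s': 8.95, 'qpos': [-0.297, 30.533, -35.812, 107.857, 62.197, 103.775, -58.631], 'tool_pos': [0.503, 0.094, 0.236], 'tool_rot': [179.874, 65.588, 89.887], 'grip_width': 0.053, 'force': [0.009, 0.775, -0.299]}
```

View pics/s3.png

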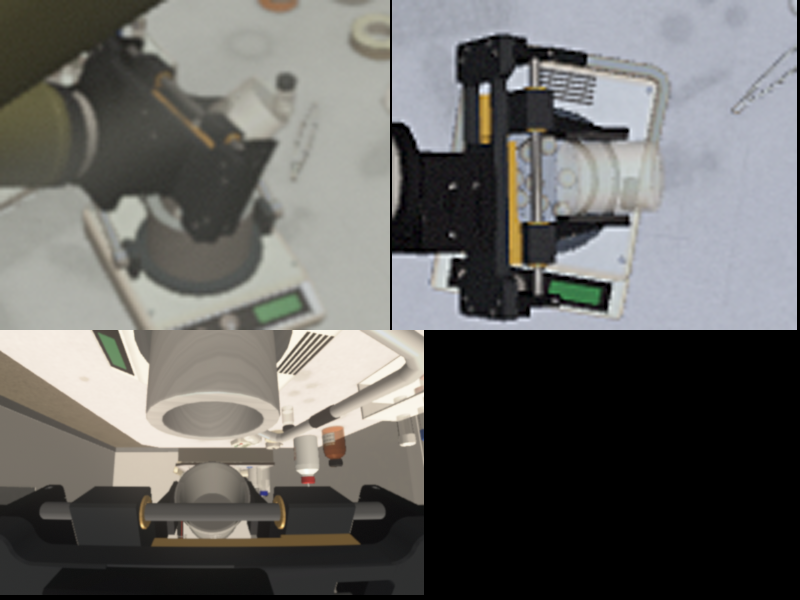

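Balls show in the jar under the gripper (top crop near (550,170)) and the beaker looks empty. Returning the beaker to its place.

```bash
python3 - <<'E'
from pour import *
plan([(lipG(80,-.06,.165),O(80),5),([.503,-.1,.205],O(40),6),([.501,-.2,.19],O(5),7),([.501,-.238,.08],O(0),6),([.501,-.238,.0437],O(0),5)],.45,3)
E
```

```text
{"xyz":[[-0.0238,0,0.0055],[-0.0243,0,0.0048],[-0.0246,0,0.0041],[-0.025,0,0.0033],[-0.0251,0,0.0024],[-0.0223,0,-0.0002],[-0.022,0,-0.0005],[-0.0219,0,-0.0009],[-0.0216,0,-0.0012],[-0.0214,0,-0.0015],[-0.021,0,-0.0018],[-0.0287,-0.0003,0.0015],[-0.0287,-0.0003,0.0003],[-0.0286,-0.0002,-0.001],[-0.0284,-0.0003,-0.0023],[-0.0281,-0.0003,-0.0034],[-0.0276,-0.0003,-0.0047],[-0.0272,-0.0003,-0.0058],[-0.019,0,0.01],[-0.0192,0,0.0097]],"rotation":[[0,0.1065,-0],[0,0.1064,-0],[0,0.1065,-0],[0,0.1065,-0],[0,0.1064,-0],[0,0.1164,-0],[0,0.1163,-0],[0,0.1164,-0],[0,0.1163,-0],[0,0.1164,-0],[0,0.1164,-0],[0,0.0873,0],[0,0.0872,0],[0,0.0873,0],[0,0.0872,0],[0,0.0873,0],[0,0.0873,0],[0,0.0872,0],[0,0.0145,0],[0,0.0146,0]],"jaw":[0.45,0.45,0.45,0.45,0.45,0.45,0.45,0.45,0.45,0.45,0.45,0.45,0.45,0.45,0.45,0.45,0.45,0.45,0.45,0.45]}
{"xyz":[[-0.0193,0,0.0095],[-0.0194,0,0.0093],[-0.0196,0,0.009],[-0.0197,0,0.0087],[-0.0051,0,0.0051],[-0.0052,0,0.0052],[-0.0051,0,0.0051],[-0.0051,0,0.0052],[-0.0051,0,0.0051],[0,0,0],[0,0,0],[0,0,0]],"rotation":[[0,0.0145,0],[0,0.0146,0],[0,0.0145,0],[0,0.0146,0],[0,-0,0],[0,-0,0],[0,-0,0],[0,-0,0],[0,-0,0],[0,0,0],[0,0,0],[0,0,0]],"jaw":[0.45,0.45,0.45,0.45,0.45,0.45,0.45,0.45,0.45,0.45,0.45,0.45]}
end TCP [ 0.501  -0.3536  0.1593] [180. -45.  90.] G [ 0.501  -0.238   0.0437]
```

Request:
send_rows:
  xyz:
    - [-0.0238, 0, 0.0055]
    - [-0.0243, 0, 0.0048]
    - [-0.0246, 0, 0.0041]
    - [-0.025, 0, 0.0033]
    - [-0.0251, 0, 0.0024]
    - [-0.0223, 0, -0.0002]
    - [-0.022, 0, -0.0005]
    - [-0.0219, 0, -0.0009]
    - [-0.0216, 0, -0.0012]
    - [-0.0214, 0, -0.0015]
    - [-0.021, 0, -0.0018]
    - [-0.0287, -0.0003, 0.0015]
    - [-0.0287, -0.0003, 0.0003]
    - [-0.0286, -0.0002, -0.001]
    - [-0.0284, -0.0003, -0.0023]
    - [-0.0281, -0.0003, -0.0034]
    - [-0.0276, -0.0003, -0.0047]
    - [-0.0272, -0.0003, -0.0058]
    - [-0.019, 0, 0.01]
    - [-0.0192, 0, 0.0097]
  rotation:
    - [0, 0.1065, 0]
    - [0, 0.1064, 0]
    - [0, 0.1065, 0]
    - [0, 0.1065, 0]
    - [0, 0.1064, 0]
    - [0, 0.1164, 0]
    - [0, 0.1163, 0]
    - [0, 0.1164, 0]
    - [0, 0.1163, 0]
    - [0, 0.1164, 0]
    - [0, 0.1164, 0]
    - [0, 0.0873, 0]
    - [0, 0.0872, 0]
    - [0, 0.0873, 0]
    - [0, 0.0872, 0]
    - [0, 0.0873, 0]
    - [0, 0.0873, 0]
    - [0, 0.0872, 0]
    - [0, 0.0145, 0]
    - [0, 0.0146, 0]
  jaw: [0.45, 0.45, 0.45, 0.45, 0.45, 0.45, 0.45, 0.45, 0.45, 0.45, 0.45, 0.45, 0.45, 0.45, 0.45, 0.45, 0.45, 0.45, 0.45, 0.45]

```text
time_s: 11.1
tool_pos: [0.5006, -0.3234, 0.2749]
tool_rot: [-180.0, -41.6, 89.9]
force: [-0.1, 0.4, -0.4]
grip_width: 0.0523
grasp_force: 20.0
```

Request:
send_rows:
  xyz:
    - [-0.0193, 0, 0.0095]
    - [-0.0194, 0, 0.0093]
    - [-0.0196, 0, 0.009]
    - [-0.0197, 0, 0.0087]
    - [-0.0051, 0, 0.0051]
    - [-0.0052, 0, 0.0052]
    - [-0.0051, 0, 0.0051]
    - [-0.0051, 0, 0.0052]
    - [-0.0051, 0, 0.0051]
    - [0, 0, 0]
    - [0, 0, 0]
    - [0, 0, 0]
  rotation:
    - [0, 0.0145, 0]
    - [0, 0.0146, 0]
    - [0, 0.0145, 0]
    - [0, 0.0146, 0]
    - [0, 0, 0]
    - [0, 0, 0]
    - [0, 0, 0]
    - [0, 0, 0]
    - [0, 0, 0]
    - [0, 0, 0]
    - [0, 0, 0]
    - [0, 0, 0]
  jaw: [0.45, 0.45, 0.45, 0.45, 0.45, 0.45, 0.45, 0.45, 0.45, 0.45, 0.45, 0.45]

```text
time_s: 12.3
tool_pos: [0.5014, -0.3542, 0.1606]
tool_rot: [179.9, -44.9, 90.1]
force: [1.0, 0.1, -0.6]
grip_width: 0.0522
grasp_force: 20.0
```

Request:
send_rows:
  xyz:
    - [-0.0007, 0, 0.0007]
    - [-0.0007, 0, 0.0007]
    - [0, 0, 0]
    - [0, 0, 0]
  rotation:
    - [0, 0, 0]
    - [0, 0, 0]
    - [0, 0, 0]
    - [0, 0, 0]
  jaw: [0.45, 0.45, 0.45, 0.45]

```text
time_s: 12.7
tool_pos: [0.5014, -0.3542, 0.1587]
tool_rot: [179.9, -44.9, 90.1]
force: [0.4, -1.0, 2.0]
grip_width: 0.052
grasp_force: 19.9
```

Contact matches the grasp. Releasing, retracting, and planning the move to above the lid.

Request:
send_rows:
  xyz:
    - [0, 0, 0]
    - [0, 0, 0]
    - [0, 0, 0]
    - [0, 0, 0]
    - [0, 0, 0]
    - [0, 0, 0]
    - [0, 0, -0.02]
    - [0, 0, -0.03]
    - [0, 0, -0.03]
    - [0, 0, -0.04]
  rotation:
    - [0, 0, 0]
    - [0, 0, 0]
    - [0, 0, 0]
    - [0, 0, 0]
    - [0, 0, 0]
    - [0, 0, 0]
    - [0, 0, 0]
    - [0, 0, 0]
    - [0, 0, 0]
    - [0, 0, 0]
  jaw: [0.5, 0.65, 0.8, 1, 1, 1, 1, 1, 1, 1]

```text
time_s: 13.7
tool_pos: [0.5012, -0.4385, 0.2431]
tool_rot: [-180.0, -45.0, 90.1]
force: [-0.6, -0.5, 0.1]
grip_width: 0.0866
grasp_force: 0.0
```

```bash
python3 - <<'E'
from plan import *
p,R=cur();p=p+R.apply([-.0014,0,.0014-.12]);json.dump({"p":p.tolist(),"r":R.as_rotvec().tolist()},open("cmd.json","w"))
print(p.round(4))
# natural yaw at lid azimuth 29: 119
plan([([.48,-.15,.26],orient(100),8),([.47,.06,.27],orient(110),7),([.43,.24,.16],orient(119),7)],1,2)
E
```

```text
[ 0.501  -0.4384  0.2422]
{"xyz":[[0.0431,-0.0014,0.0043],[0.0433,-0.0008,0.0016],[0.0433,-0.0002,-0.001],[0.043,0.0003,-0.0037],[0.0425,0.0008,-0.0063],[0.0417,0.0012,-0.0089],[0.0406,0.0017,-0.0113],[0.0392,0.0021,-0.0137],[0.0298,0.0038,-0.0014],[0.0297,0.0045,-0.0014],[0.0296,0.0053,-0.0015],[0.0294,0.006,-0.0014],[0.0293,0.0068,-0.0014],[0.0291,0.0075,-0.0014],[0.0289,0.0081,-0.0015],[0.0261,0.0034,0.0157],[0.026,0.004,0.0157],[0.026,0.0047,0.0158],[0.0258,0.0051,0.0157],[0.0257,0.0058,0.0157]],"rotation":[[0.0086,-0.0979,-0.0207],[0.0085,-0.0979,-0.0207],[0.0086,-0.098,-0.0206],[0.0086,-0.0979,-0.0207],[0.0086,-0.0979,-0.0207],[0.0085,-0.0979,-0.0207],[0.0086,-0.0979,-0.0207],[0.0086,-0.098,-0.0206],[-0,0,-0.0249],[-0,0,-0.025],[-0,0,-0.0249],[-0,0,-0.025],[-0,0,-0.0249],[-0,0,-0.0249],[-0,0,-0.025],[-0,0,-0.0224],[-0,0,-0.0225],[-0,0,-0.0224],[-0,0,-0.0224],[-0,0,-0.0225]],"jaw":[1,1,1,1,1,1,1,1,1,1,1,1,1,1,1,1,1,1,1,1]}
{"xyz":[[0.0256,0.0063,0.0157],[0.0254,0.0069,0.0157],[0,0,0],[0,0,0]],"rotation":[[-0,0,-0.0224],[-0,0,-0.0225],[0,0,0],[0,0,0]],"jaw":[1,1,1,1]}
end TCP [0.43   0.24   0.3235] [-180.    0.  119.] G [0.43 0.24 0.16]
```

Request:
send_rows:
  xyz:
    - [0.0431, -0.0014, 0.0043]
    - [0.0433, -0.0008, 0.0016]
    - [0.0433, -0.0002, -0.001]
    - [0.043, 0.0003, -0.0037]
    - [0.0425, 0.0008, -0.0063]
    - [0.0417, 0.0012, -0.0089]
    - [0.0406, 0.0017, -0.0113]
    - [0.0392, 0.0021, -0.0137]
    - [0, 0, 0]
    - [0, 0, 0]
  rotation:
    - [0.0086, -0.0979, -0.0207]
    - [0.0085, -0.0979, -0.0207]
    - [0.0086, -0.098, -0.0206]
    - [0.0086, -0.0979, -0.0207]
    - [0.0086, -0.0979, -0.0207]
    - [0.0085, -0.0979, -0.0207]
    - [0.0086, -0.0979, -0.0207]
    - [0.0086, -0.098, -0.0206]
    - [0, 0, 0]
    - [0, 0, 0]
  jaw: [1, 1, 1, 1, 1, 1, 1, 1, 1, 1]

```text
time_s: 14.7
tool_pos: [0.4801, -0.1487, 0.4249]
tool_rot: [179.9, 0.2, 100.2]
force: [0.7, -1.8, -0.2]
grip_width: 0.0869
grasp_force: 0.0
```

```bash
python3 - <<'E'
from cell import env
from h import *
c=env.read_camera("wrist");im=c["image"].copy()
t=env.read_camera("top")["image"];
print((-c["R"].T@c["t"]).round(3))
th=np.linspace(0,6.28,80)
for r in(.046,.035):
    q=proj(c,np.array([.503,-.023,.112])+np.c_[r*np.cos(th),r*np.sin(th),0*th]);print(q.min(0),q.max(0))
    cv2.polylines(im,[q.round().astype(int)],True,(0,0,255))
C=np.zeros((600,800,3),np.uint8);C[:400,:640]=im
b=t[185:235,395:445];C[400:600,:200]=cv2.resize(b,(200,200));b=t[180:240,300:365];C[400:600,210:427]=cv2.resize(b,(217,200))
cv2.imwrite("pics/w2.png",C);pickle.dump(c,open("w2.pkl","wb"))
E
```

```text
[ 0.465 -0.074  0.404]
[319.89069674  12.24361218] [417.90801477 117.29589607]
[331.64290427  25.61819723] [406.24409184 105.55634369]
```

View pics/w2.png

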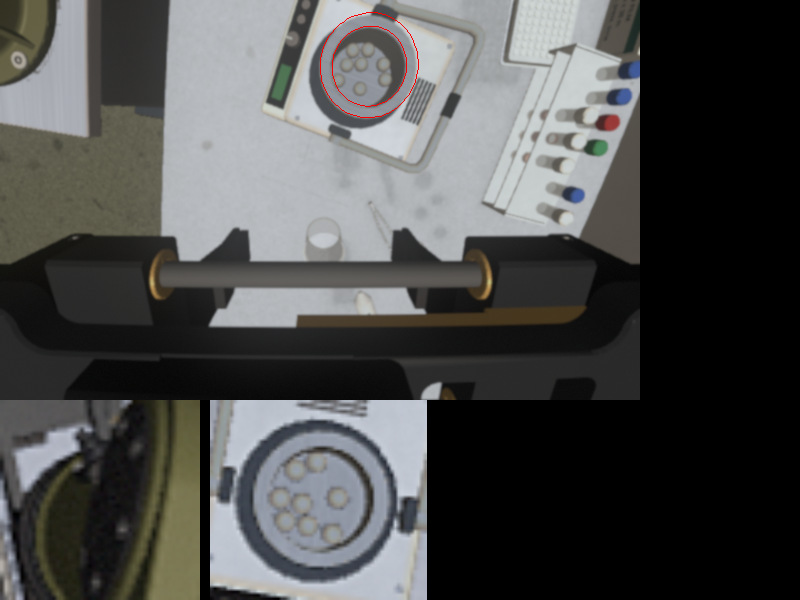

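All eight balls are in the jar, the beaker stands empty at about (323,238), and the jar rim fits my circle at (369,65). Continuing to the lid, with a numeric rim refinement.

Request:
send_rows:
  xyz:
    - [0.0298, 0.0038, -0.0014]
    - [0.0297, 0.0045, -0.0014]
    - [0.0296, 0.0053, -0.0015]
    - [0.0294, 0.006, -0.0014]
    - [0.0293, 0.0068, -0.0014]
    - [0.0291, 0.0075, -0.0014]
    - [0.0289, 0.0081, -0.0015]
    - [0.0261, 0.0034, 0.0157]
    - [0.026, 0.004, 0.0157]
    - [0.026, 0.0047, 0.0158]
    - [0.0258, 0.0051, 0.0157]
    - [0.0257, 0.0058, 0.0157]
    - [0.0256, 0.0063, 0.0157]
    - [0.0254, 0.0069, 0.0157]
    - [0, 0, 0]
    - [0, 0, 0]
  rotation:
    - [0, 0, -0.0249]
    - [0, 0, -0.025]
    - [0, 0, -0.0249]
    - [0, 0, -0.025]
    - [0, 0, -0.0249]
    - [0, 0, -0.0249]
    - [0, 0, -0.025]
    - [0, 0, -0.0224]
    - [0, 0, -0.0225]
    - [0, 0, -0.0224]
    - [0, 0, -0.0224]
    - [0, 0, -0.0225]
    - [0, 0, -0.0224]
    - [0, 0, -0.0225]
    - [0, 0, 0]
    - [0, 0, 0]
  jaw: [1, 1, 1, 1, 1, 1, 1, 1, 1, 1, 1, 1, 1, 1, 1, 1]

```text
time_s: 16.4
tool_pos: [0.4291, 0.2411, 0.3233]
tool_rot: [-180.0, 0.1, 119.2]
force: [0.5, -0.4, 0.2]
grip_width: 0.0872
grasp_force: 0.0
```

```bash
python3 - <<'E'
from cell import env
from h import *
from scipy.ndimage import map_coordinates
from scipy.optimize import least_squares
def fit(c,p0,r,z,w=.008,sgn=0):
    g=cv2.cvtColor(c["image"],6).astype(float);p=np.array(p0,float)
    for _ in range(3):
        A=[];th=np.radians(np.arange(0,360,4));rr=np.arange(r-w,r+w,.00025);E=[]
        for t in th:
            X=np.c_[p[0]+rr*np.cos(t),p[1]+rr*np.sin(t),0*rr+z];q=proj(c,X)
            v=np.convolve(map_coordinates(g,[q[:,1],q[:,0]],order=1),np.ones(5)/5,"same")
            d=np.gradient(v)[6:-6];k=np.argmax(np.abs(d) if sgn==0 else sgn*d);E.append(X[k+6,:2])
        E=np.array(E);s=least_squares(lambda a:np.hypot(*(E-a[:2]).T)-a[2],[*p,r],loss="soft_l1",f_scale=.001);p=s.x[:2]
    return s.x.round(4),np.median(np.abs(s.fun)).round(5)
w2=pickle.load(open("w2.pkl","rb"));d=pickle.load(open("cams.pkl","rb"))
print("jar w2",fit(w2,[.503,-.023],.046,.112,sgn=-1),fit(w2,[.503,-.023],.035,.112,.006))
print("jar top",fit(d["top"],[.503,-.023],.046,.112,sgn=-1),fit(d["top"],[.503,-.023],.035,.112,.006))
c=env.read_camera("wrist");pickle.dump(c,open("w3.pkl","wb"))
print("lid top",fit(d["top"],[.43,.24],.043,.016))
print("lid wrist",fit(c,[.43,.24],.043,.016),proj(c,[.43,.24,.016]),"knob",fit(c,[.43,.24],.012,.052,.006))
o=env.get_obs();print(np.round(o["tool_pos"],4),np.round(o["qpos"],1))
E
```

```text
jar w2 (array([ 0.5038, -0.0229,  0.0472]), np.float64(0.00113)) (array([ 0.5019, -0.0247,  0.035 ]), np.float64(0.00023))
jar top (array([ 0.5029, -0.0235,  0.0455]), np.float64(0.00025)) (array([ 0.5026, -0.0228,  0.0353]), np.float64(0.00052))
lid top (array([0.4302, 0.241 , 0.0434]), np.float64(0.00057))
lid wrist (array([0.429 , 0.2419, 0.0429]), np.float64(0.00019)) [[321.83403244 194.13916552]] knob (array([0.428 , 0.2438, 0.0124]), np.float64(0.00074))
[0.4298 0.2402 0.3237] [ 20.8   6.9 -55.6 109.4   6.4  66.8  -8.1]
```

Request:
send_rows:
  xyz:
    - [0.0015, 0, 0.02]
    - [0, 0, 0.025]
    - [0, 0, 0.025]
    - [0, 0, 0.024]
    - [0, 0, 0.015]
    - [0, 0, 0.01]
    - [0, 0, 0]
    - [0, 0, 0]
    - [0, 0, 0]
    - [0, 0, 0]
    - [0, 0, 0]
    - [0, 0, 0]
    - [0, 0, 0]
    - [0, 0, 0]
    - [0, 0, 0]
    - [0, 0, 0]
  rotation:
    - [0, 0, 0]
    - [0, 0, 0]
    - [0, 0, 0]
    - [0, 0, 0]
    - [0, 0, 0]
    - [0, 0, 0]
    - [0, 0, 0]
    - [0, 0, 0]
    - [0, 0, 0]
    - [0, 0, 0]
    - [0, 0, 0]
    - [0, 0, 0]
    - [0, 0, 0]
    - [0, 0, 0]
    - [0, 0, 0]
    - [0, 0, 0]
  jaw: [0.7, 0.6, 0.6, 0.6, 0.6, 0.6, 0.6, 0.1, 0.1, 0.1, 0.1, 0.1, 0.1, 0.1, 0.1, 0.1]
  newtons: 30

```text
time_s: 18.05
tool_pos: [0.4298, 0.241, 0.2048]
tool_rot: [180.0, 0.1, 119.0]
force: [-0.1, -0.4, 5.7]
grip_width: 0.023
grasp_force: 30.0
```

```bash
python3 - <<'E'
from plan import *
p,R=cur();p=p+R.apply([.0015,0,.119]);json.dump({"p":p.tolist(),"r":R.as_rotvec().tolist()},open("cmd.json","w"));print(p.round(4))
plan([([.430,.2400,.14],orient(117),5),([.5026,-.0235,.19],orient(90),10),([.5026,-.0235,.165],orient(90),3)],.1,2)
E
```

```text
[0.4292 0.2413 0.2045]
{"xyz":[[-0.0003,0,-0.0198],[-0.0003,0,-0.0198],[-0.0003,0,-0.0198],[-0.0003,0,-0.0198],[-0.0003,0.0001,-0.0198],[-0.0268,-0.0055,-0.005],[-0.027,-0.0042,-0.005],[-0.0272,-0.003,-0.005],[-0.0272,-0.0017,-0.005],[-0.0274,-0.0003,-0.005],[-0.0273,0.0009,-0.005],[-0.0272,0.0021,-0.005],[-0.0272,0.0035,-0.005],[-0.0269,0.0048,-0.005],[-0.0267,0.006,-0.005],[0,-0,0.0083],[0,-0,0.0084],[0,-0,0.0083],[0,0,0],[0,0,0]],"rotation":[[-0,0,0.007],[-0,0,0.007],[-0,0,0.007],[-0,0,0.007],[-0,0,0.0069],[-0,0,0.0471],[-0,0,0.0472],[-0,0,0.0471],[-0,0,0.0471],[-0,0,0.0471],[-0,0,0.0472],[-0,0,0.0471],[-0,0,0.0471],[-0,0,0.0472],[-0,0,0.0471],[-0,0,-0],[-0,0,-0],[-0,0,-0],[0,0,0],[0,0,0]],"jaw":[0.1,0.1,0.1,0.1,0.1,0.1,0.1,0.1,0.1,0.1,0.1,0.1,0.1,0.1,0.1,0.1,0.1,0.1,0.1,0.1]}
end TCP [ 0.5026 -0.0235  0.3285] [-180.    0.   90.] G [ 0.5026 -0.0236  0.165 ]
```

Request:
send_rows:
  xyz:
    - [-0.0003, 0, -0.0198]
    - [-0.0003, 0, -0.0198]
    - [-0.0003, 0, -0.0198]
    - [-0.0003, 0, -0.0198]
    - [-0.0003, 0.0001, -0.0198]
    - [-0.0268, -0.0055, -0.005]
    - [-0.027, -0.0042, -0.005]
    - [-0.0272, -0.003, -0.005]
    - [-0.0272, -0.0017, -0.005]
    - [-0.0274, -0.0003, -0.005]
    - [-0.0273, 0.0009, -0.005]
    - [-0.0272, 0.0021, -0.005]
    - [-0.0272, 0.0035, -0.005]
    - [-0.0269, 0.0048, -0.005]
    - [-0.0267, 0.006, -0.005]
    - [0, 0, 0.0083]
    - [0, 0, 0.0084]
    - [0, 0, 0.0083]
    - [0, 0, 0]
    - [0, 0, 0]
  rotation:
    - [0, 0, 0.007]
    - [0, 0, 0.007]
    - [0, 0, 0.007]
    - [0, 0, 0.007]
    - [0, 0, 0.0069]
    - [0, 0, 0.0471]
    - [0, 0, 0.0472]
    - [0, 0, 0.0471]
    - [0, 0, 0.0471]
    - [0, 0, 0.0471]
    - [0, 0, 0.0472]
    - [0, 0, 0.0471]
    - [0, 0, 0.0471]
    - [0, 0, 0.0472]
    - [0, 0, 0.0471]
    - [0, 0, 0]
    - [0, 0, 0]
    - [0, 0, 0]
    - [0, 0, 0]
    - [0, 0, 0]
  jaw: [0.1, 0.1, 0.1, 0.1, 0.1, 0.1, 0.1, 0.1, 0.1, 0.1, 0.1, 0.1, 0.1, 0.1, 0.1, 0.1, 0.1, 0.1, 0.1, 0.1]

```text
time_s: 20.05
tool_pos: [0.5026, -0.023, 0.3285]
tool_rot: [-180.0, 0.1, 90.1]
force: [0.7, -0.2, -1.1]
grip_width: 0.0225
grasp_force: 30.0
```

Request:
send_rows:
  xyz:
    - [0, 0, 0.003]
    - [0, 0, 0.003]
    - [0, 0, 0.003]
    - [0, 0, 0.002]
    - [0, 0, 0.002]
    - [0, 0, 0]
  rotation:
    - [0, 0, 0]
    - [0, 0, 0]
    - [0, 0, 0]
    - [0, 0, 0]
    - [0, 0, 0]
    - [0, 0, 0]
  jaw: [0.1, 0.1, 0.1, 0.1, 0.1, 0.1]

```text
time_s: 20.65
tool_pos: [0.5027, -0.0239, 0.3155]
tool_rot: [180.0, 0.1, 90.0]
force: [-0.5, -0.5, -2.5]
grip_width: 0.0227
grasp_force: 30.0
```

Request:
send_rows:
  xyz:
    - [0, 0, 0.001]
    - [0, 0, 0.001]
    - [0, 0, 0.001]
    - [0, 0, 0]
  rotation:
    - [0, 0, 0]
    - [0, 0, 0]
    - [0, 0, 0]
    - [0, 0, 0]
  jaw: [0.1, 0.1, 0.1, 0.1]

```text
time_s: 21.05
tool_pos: [0.5028, -0.0239, 0.3127]
tool_rot: [180.0, 0.1, 90.0]
force: [0.4, -0.5, -2.4]
grip_width: 0.0227
grasp_force: 30.0
```

Request:
send_rows:
  xyz:
    - [0, 0, 0.001]
    - [0, 0, 0.001]
    - [0, 0, 0]
  rotation:
    - [0, 0, 0]
    - [0, 0, 0]
    - [0, 0, 0]
  jaw: [0.1, 0.1, 0.1]

```text
time_s: 21.35
tool_pos: [0.5027, -0.0239, 0.3107]
tool_rot: [180.0, 0.1, 90.0]
force: [0.7, 0.3, -1.7]
grip_width: 0.0229
grasp_force: 30.0
```

Request:
send_rows:
  xyz:
    - [0, 0, 0.001]
    - [0, 0, 0.001]
    - [0, 0, 0.001]
    - [0, 0, 0.001]
    - [0, 0, 0]
  rotation:
    - [0, 0, 0]
    - [0, 0, 0]
    - [0, 0, 0]
    - [0, 0, 0]
    - [0, 0, 0]
  jaw: [0.1, 0.1, 0.1, 0.1, 0.1]

```text
time_s: 21.85
tool_pos: [0.5029, -0.0237, 0.3078]
tool_rot: [180.0, 0.1, 90.0]
force: [-3.1, 0.3, 5.6]
grip_width: 0.023
grasp_force: 30.0
```

Lid is seated (contact at TCP z = 0.3078, the home height). Releasing and lifting; checking the tube rack height for gripper clearance at the bail.

Request:
send_rows:
  xyz:
    - [0, 0, 0]
    - [0, 0, 0]
    - [0, 0, 0]
    - [0, 0, 0]
    - [0, 0, -0.01]
    - [0, 0, -0.03]
    - [0, 0, -0.04]
    - [0, 0, -0.02]
    - [0, 0, 0]
  rotation:
    - [0, 0, 0]
    - [0, 0, 0]
    - [0, 0, 0]
    - [0, 0, 0]
    - [0, 0, 0]
    - [0, 0, 0]
    - [0, 0, 0]
    - [0, 0, 0]
    - [0, 0, 0]
  jaw: [0.4, 0.5, 0.5, 0.5, 0.5, 0.5, 0.5, 0.5, 0.5]

```text
time_s: 22.75
tool_pos: [0.5038, -0.0233, 0.411]
tool_rot: [179.6, 0.2, 90.0]
force: [-0.0, -0.3, -0.4]
grip_width: 0.0435
grasp_force: 0.0
```

```bash
python3 - <<'E'
from h import *
d=pickle.load(open("cams.pkl","rb"));t,s=d["top"],d["scene"]
def tri(a,b):
    o1,d1=ray(t,*a);o2,d2=ray(s,*b);A=np.c_[d1,-d2];k=np.linalg.lstsq(A,o2-o1,rcond=None)[0]
    return ((o1+k[0]*d1+o2+k[1]*d2)/2).round(3),np.linalg.norm(o1+k[0]*d1-o2-k[1]*d2).round(4)
print("blueL",tri((306,90),(267,153)),"red",tri((330.5,91.5),(283.5,147.5)),"white front L",tri((329,104),(288,153)))
m=np.array([np.cos(np.radians(-10.7)),np.sin(np.radians(-10.7))]);y=np.array([-m[1],m[0]])
for sd in(33,-33):print(sd,(np.array([.5026,-.0235])+.1*m+sd/1000*y).round(4))
E
```

```text
blueL (array([0.776, 0.032, 0.095]), np.float64(0.0031)) red (array([ 0.773, -0.024,  0.094]), np.float64(0.0012)) white front L (array([ 0.744, -0.021,  0.093]), np.float64(0.0036))
33 [ 0.607  -0.0096]
-33 [ 0.5947 -0.0745]
```

```bash
cat > bail.py <<'E'
from plan import *
ya=np.radians(-10.7);m=np.array([np.cos(ya),np.sin(ya),0]);y=np.array([-m[1],m[0],0]);z=np.array([0,0,1]);J=np.array([.5026,-.0235,.063])
B=lambda th:J-.038*y+.1*(m*np.cos(np.radians(th))+z*np.sin(np.radians(th)))
O=lambda tau:Ro.from_rotvec(np.radians(tau)*y)*orient(79.3)
G=lambda th,tau,off=.008:B(th)-off*O(tau).apply([0,0,1])
E
python3 - <<'E'
from bail import *
from cell import env
o=env.get_obs();json.dump({"p":np.array([.5026,-.0236,.3065+.1]).tolist(),"r":orient(90).as_rotvec().tolist()},open("cmd.json","w"))
print(o["tool_pos"],o["qpos"])
plan([(G(0,15,.12),O(15),6),(G(0,15,.03),O(15),6),(G(0,15),O(15),4)],.35,2)
E
```

```text
[ 0.50377843 -0.02329889  0.41096601] [ 39.81530456   2.11097173 -40.79673244 101.84800499   1.61468569
  76.12137793  -1.33559756]
{"xyz":[[-0.011,0.0274,0.0108],[-0.0105,0.0281,0.0099],[-0.0098,0.0289,0.009],[-0.0092,0.0294,0.0079],[-0.0085,0.03,0.0069],[-0.0078,0.0306,0.0059],[0,-0,0.015],[0,-0,0.015],[0,-0,0.015],[0,-0,0.015],[0,-0,0.015],[0,-0,0.015],[0,-0,0.0055],[0,-0,0.0055],[0,-0,0.0055],[0,-0,0.0055],[0,0,0],[0,0,0]],"rotation":[[0.0435,0.0041,0.0309],[0.0435,0.0041,0.031],[0.0435,0.004,0.0309],[0.0435,0.0041,0.031],[0.0435,0.0041,0.0309],[0.0435,0.004,0.031],[0,0,-0],[0,0,-0],[0,0,-0],[0,0,-0],[0,0,-0],[0,0,-0],[0,0,-0],[0,0,-0],[0,0,-0],[0,0,-0],[0,0,0],[0,0,0]],"jaw":[0.35,0.35,0.35,0.35,0.35,0.35,0.35,0.35,0.35,0.35,0.35,0.35,0.35,0.35,0.35,0.35,0.35,0.35]}
end TCP [ 0.6374 -0.0877  0.2286] [-165.     0.    79.3] G [ 0.5959 -0.0798  0.0707]
```

Request:
send_rows:
  xyz:
    - [-0.011, 0.0274, 0.0108]
    - [-0.0105, 0.0281, 0.0099]
    - [-0.0098, 0.0289, 0.009]
    - [-0.0092, 0.0294, 0.0079]
    - [-0.0085, 0.03, 0.0069]
    - [-0.0078, 0.0306, 0.0059]
    - [0, 0, 0]
    - [0, 0, 0]
  rotation:
    - [0.0435, 0.0041, 0.0309]
    - [0.0435, 0.0041, 0.031]
    - [0.0435, 0.004, 0.0309]
    - [0.0435, 0.0041, 0.031]
    - [0.0435, 0.0041, 0.0309]
    - [0.0435, 0.004, 0.031]
    - [0, 0, 0]
    - [0, 0, 0]
  jaw: [0.35, 0.35, 0.35, 0.35, 0.35, 0.35, 0.35, 0.35]

```text
time_s: 23.55
tool_pos: [0.6661, -0.0932, 0.3354]
tool_rot: [-164.9, 0.0, 79.3]
force: [-0.7, -0.1, 0.0]
grip_width: 0.0305
grasp_force: 0.0
```

```bash
python3 - <<'E'
from cell import env
from h import *
from bail import *
o=env.get_obs();p=np.array(o["tool_pos"]);R=Ro.from_euler("xyz",o["tool_rot"],degrees=True)
print(p.round(4),np.round(o["qpos"],1),"G err",(p+R.apply([0,0,D])-G(0,15,.12)).round(4))
w=env.read_camera("wrist");s=env.read_camera("scene")
C=np.zeros((600,800,3),np.uint8)
def draw(c,im):
    for a in(-.005,.005):
        q=proj(c,[J+(.1+a)*m-.061*y,J+(.1+a)*m+.061*y]).round().astype(int);cv2.line(im,q[0].tolist(),q[1].tolist(),(0,0,255))
    th=np.linspace(0,6.28,60)
    q=proj(c,np.array([.5026,-.0235,.119])+.043*np.c_[np.cos(th),np.sin(th),0*th]);cv2.polylines(im,[q.round().astype(int)],True,(0,255,0))
    return im
C[:400,:640]=draw(w,w["image"].copy())
k=draw(s,s["image"].copy())[165:225,290:390];C[390:600,450:800]=cv2.resize(k,(350,210),interpolation=2)
cv2.imwrite("pics/w4.png",C)
E
```

```text
[ 0.6661 -0.0932  0.3354] [ 29.7  33.6 -35.5  75.9  15.1  91.  -16. ] G err [-0.0002 -0.0002 -0.0013]
```

View pics/w4.png

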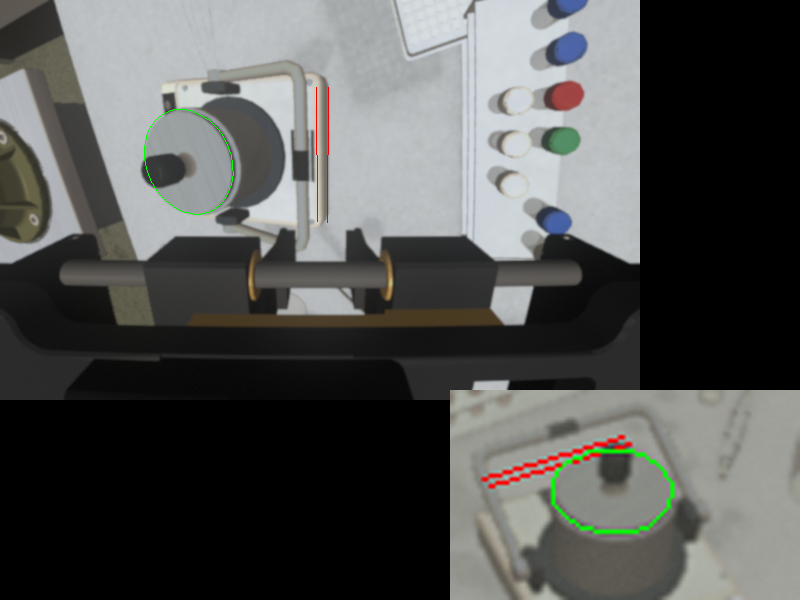

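The lid sits home (rim circle matches), but the bail's bar is well off my level-bail prediction: the sleeve is at wrist (301,155), so the bail already rests at some angle. Estimating it.

```bash
python3 - <<'E'
from cell import env
from h import *
from bail import *
w=env.read_camera("wrist");d=pickle.load(open("cams.pkl","rb"))
for th in range(0,40,4):
    X=J+.1*(m*np.cos(np.radians(th))+z*np.sin(np.radians(th)))
    print(th,proj(w,X).round(1)[0],proj(d["scene"],X).round(1)[0],proj(d["top"],X).round(1)[0])
E
```

```text
0 [322.1 158.8] [320.3 184.9] [339.  167.8]
4 [319.9 159.8] [320.3 183.1] [339.2 167.6]
8 [317.  160.9] [320.4 181.4] [339.3 167.6]
12 [313.5 162.1] [320.6 179.8] [339.5 167.8]
16 [309.3 163.2] [320.8 178.3] [339.5 168.2]
20 [304.3 164.4] [321.1 177. ] [339.6 168.8]
24 [298.6 165.5] [321.5 175.8] [339.6 169.7]
28 [292.2 166.6] [321.9 174.7] [339.6 170.8]
32 [285.1 167.7] [322.5 173.8] [339.5 172. ]
36 [277.3 168.8] [323. 173.] [339.4 173.5]
```

```bash
sed -i 's/-.038\*y/-.033*y/' bail.py; python3 - <<'E'
from bail import *
R=Ro.from_rotvec(np.radians(15)*y)*orient(79.3)
g=J-.038*y+.1*m-.12*R.apply([0,0,1]);json.dump({"p":(g-D*R.apply([0,0,1])).tolist(),"r":R.as_rotvec().tolist()},open("cmd.json","w"))
plan([(G(22,10,.06),O(10),3),(G(22,10,.003),O(10),5)],.4,2)
E
```

```text
{"xyz":[[0.0017,-0.0121,0.0087],[0.0016,-0.0123,0.0085],[0.0017,-0.0126,0.0083],[0,0,0.0114],[-0,0,0.0114],[-0,0,0.0114],[-0,0,0.0114],[-0,0,0.0114],[0,0,0],[0,0,0]],"rotation":[[-0.0291,-0,0],[-0.0291,-0,0],[-0.0291,-0,0],[0,-0,-0],[0,-0,0],[0,-0,0],[0,-0,0],[0,-0,0],[0,0,0],[0,0,0]],"jaw":[0.4,0.4,0.4,0.4,0.4,0.4,0.4,0.4,0.4,0.4]}
end TCP [ 0.616  -0.0785  0.2644] [-170.    -0.    79.3] G [ 0.5881 -0.0732  0.1034]
```

Request:
send_rows:
  xyz:
    - [0.0017, -0.0121, 0.0087]
    - [0.0016, -0.0123, 0.0085]
    - [0.0017, -0.0126, 0.0083]
    - [0, 0, 0.0114]
    - [0, 0, 0.0114]
    - [0, 0, 0.0114]
    - [0, 0, 0.0114]
    - [0, 0, 0.0114]
    - [0, 0, 0]
    - [0, 0, 0]
  rotation:
    - [-0.0291, 0, 0]
    - [-0.0291, 0, 0]
    - [-0.0291, 0, 0]
    - [0, 0, 0]
    - [0, 0, 0]
    - [0, 0, 0]
    - [0, 0, 0]
    - [0, 0, 0]
    - [0, 0, 0]
    - [0, 0, 0]
  jaw: [0.4, 0.4, 0.4, 0.4, 0.4, 0.4, 0.4, 0.4, 0.4, 0.4]

```text
time_s: 24.7
tool_pos: [0.6163, -0.0788, 0.2645]
tool_rot: [-170.0, 0.1, 79.3]
force: [-0.2, 0.4, 0.5]
grip_width: 0.0351
grasp_force: 0.0
```

Request:
send_rows:
  xyz:
    - [0, 0, 0]
    - [0, 0, 0]
    - [0, 0, 0]
    - [0, 0, 0]
    - [0, 0, 0]
    - [0, 0, 0]
    - [0, 0, 0]
    - [0, 0, 0]
  rotation:
    - [0, 0, 0]
    - [0, 0, 0]
    - [0, 0, 0]
    - [0, 0, 0]
    - [0, 0, 0]
    - [0, 0, 0]
    - [0, 0, 0]
    - [0, 0, 0]
  jaw: [0, 0, 0, 0, 0, 0, 0, 0]
  newtons: 10

```text
time_s: 25.5
tool_pos: [0.6171, -0.0791, 0.2655]
tool_rot: [-170.3, 0.1, 79.3]
force: [5.4, -1.3, 0.6]
grip_width: 0.0098
grasp_force: 10.0
```

Bar gripped (9.8 mm opening). Planning the arc.

```bash
python3 - <<'E'
from bail import *
plan([(G(t,max(0,10-(t-22)/5),.003),O(max(0,10-(t-22)/5)),1) for t in np.linspace(22,91,21)[1:]],0,0)
E
```

```text
{"xyz":[[-0,-0.0053,-0.005],[-0,-0.0056,-0.0048],[-0,-0.0058,-0.0047],[-0,-0.006,-0.0045],[-0,-0.0063,-0.0042],[-0,-0.0064,-0.0041],[-0,-0.0067,-0.0038],[-0,-0.0068,-0.0036],[-0,-0.007,-0.0034],[-0,-0.0071,-0.0031],[-0,-0.0073,-0.0029],[-0,-0.0074,-0.0026],[-0,-0.0076,-0.0024],[-0,-0.0076,-0.0021],[-0,-0.0067,-0.0018],[-0,-0.0059,-0.0015],[-0,-0.0059,-0.0011],[-0,-0.0059,-0.0008],[-0,-0.006,-0.0005],[-0,-0.0061,-0.0001]],"rotation":[[-0.012,0,-0],[-0.0121,0,0],[-0.012,0,-0],[-0.012,0,0],[-0.0121,0,0],[-0.012,0,-0],[-0.0121,0,0],[-0.012,0,0],[-0.0121,0,-0],[-0.012,0,0],[-0.012,0,-0],[-0.0121,0,0],[-0.012,0,0],[-0.0121,0,0],[-0.0059,0,0],[0,0,0],[0,0,0],[0,0,0],[0,0,0],[0,0,0]],"jaw":[0,0,0,0,0,0,0,0,0,0,0,0,0,0,0,0,0,0,0,0]}
end TCP [ 0.4947 -0.0556  0.3295] [180.    0.   79.3] G [ 0.4947 -0.0556  0.166 ]
```

Request:
send_rows:
  xyz:
    - [0, -0.0053, -0.005]
    - [0, -0.0056, -0.0048]
    - [0, -0.0058, -0.0047]
    - [0, -0.006, -0.0045]
    - [0, -0.0063, -0.0042]
    - [0, -0.0064, -0.0041]
    - [0, -0.0067, -0.0038]
    - [0, -0.0068, -0.0036]
  rotation:
    - [-0.012, 0, 0]
    - [-0.0121, 0, 0]
    - [-0.012, 0, 0]
    - [-0.012, 0, 0]
    - [-0.0121, 0, 0]
    - [-0.012, 0, 0]
    - [-0.0121, 0, 0]
    - [-0.012, 0, 0]
  jaw: [0, 0, 0, 0, 0, 0, 0, 0]

```text
time_s: 26.3
tool_pos: [0.5744, -0.0711, 0.3075]
tool_rot: [-176.0, 0.1, 79.3]
force: [6.0, -2.1, 2.6]
grip_width: 0.0099
grasp_force: 10.0
```

Request:
send_rows:
  xyz:
    - [0, -0.007, -0.0034]
    - [0, -0.0071, -0.0031]
    - [0, -0.0073, -0.0029]
    - [0, -0.0074, -0.0026]
    - [0, -0.0076, -0.0024]
    - [0, -0.0076, -0.0021]
    - [0, -0.0067, -0.0018]
    - [0, -0.0059, -0.0015]
    - [0, -0.0059, -0.0011]
    - [0, -0.0059, -0.0008]
    - [0, -0.006, -0.0005]
    - [0, -0.0061, -0.0001]
    - [0, 0, 0]
    - [0, 0, 0]
  rotation:
    - [-0.0121, 0, 0]
    - [-0.012, 0, 0]
    - [-0.012, 0, 0]
    - [-0.0121, 0, 0]
    - [-0.012, 0, 0]
    - [-0.0121, 0, 0]
    - [-0.0059, 0, 0]
    - [0, 0, 0]
    - [0, 0, 0]
    - [0, 0, 0]
    - [0, 0, 0]
    - [0, 0, 0]
    - [0, 0, 0]
    - [0, 0, 0]
  jaw: [0, 0, 0, 0, 0, 0, 0, 0, 0, 0, 0, 0, 0, 0]

```text
time_s: 27.7
tool_pos: [0.4962, -0.0566, 0.3305]
tool_rot: [179.5, 0.1, 79.3]
force: [8.9, -4.6, -0.2]
grip_width: 0.0094
grasp_force: 10.0
```

Request:
send_rows:
  xyz:
    - [0, -0.0015, 0]
    - [0, -0.0015, 0]
    - [0, 0, 0]
  rotation:
    - [0, 0, 0]
    - [0, 0, 0]
    - [0, 0, 0]
  jaw: [0, 0, 0]

```text
time_s: 28.0
tool_pos: [0.4949, -0.0565, 0.3306]
tool_rot: [179.2, 0.0, 79.3]
force: [18.3, -6.2, -7.7]
grip_width: 0.0095
grasp_force: 10.0
```

The force rise shows the bail is at its stop. Unloading, releasing and lifting clear.

Request:
send_rows:
  xyz:
    - [0, 0.0015, 0]
    - [0, 0.001, 0]
    - [0, 0, 0]
    - [0, 0, 0]
    - [0, 0, 0]
    - [0, 0, 0]
    - [0, 0, 0]
    - [0, 0, -0.01]
    - [0, 0, -0.03]
    - [0, 0, -0.04]
    - [0, 0, -0.04]
    - [0, 0, -0.03]
    - [0, 0, 0]
    - [0, 0, 0]
  rotation:
    - [0, 0, 0]
    - [0, 0, 0]
    - [0, 0, 0]
    - [0, 0, 0]
    - [0, 0, 0]
    - [0, 0, 0]
    - [0, 0, 0]
    - [0, 0, 0]
    - [0, 0, 0]
    - [0, 0, 0]
    - [0, 0, 0]
    - [0, 0, 0]
    - [0, 0, 0]
    - [0, 0, 0]
  jaw: [0, 0, 0, 0.35, 0.35, 0.35, 0.35, 0.35, 0.35, 0.35, 0.35, 0.35, 0.35, 0.35]

```text
time_s: 29.4
tool_pos: [0.4942, -0.0552, 0.4805]
tool_rot: [179.9, 0.1, 79.3]
force: [-0.3, -0.6, -0.2]
grip_width: 0.0305
grasp_force: 0.0
```

```bash
python3 - <<'E'
from cell import env
from h import *
from bail import *
# measure bail: the bar's dark sleeve in the wrist view, numerically
c=env.read_camera("wrist");g=cv2.cvtColor(c["image"],6).astype(float)
o=env.get_obs();print(o["time_s"],np.round(o["force"],1),o["grip_width"],np.round(o["tool_pos"],3))
s=env.read_camera("scene");gs=cv2.cvtColor(s["image"],6).astype(float)
B0=pickle.load(open("cams.pkl","rb"))["scene"]
for th in(70,75,80,85,90,95):
    X=J+.1*(m*np.cos(np.radians(th))+z*np.sin(np.radians(th)))
    L=X+np.linspace(-.058,.058,60)[:,None]*y;L=L[np.abs(np.linspace(-.058,.058,60))>.016]
    q=proj(s,L).round().astype(int);ok=(q[:,0]>0)&(q[:,0]<640)&(q[:,1]>0)&(q[:,1]<400);q=q[ok]
    print(th,proj(s,X).round(1)[0],"mean |diff| along bar",np.abs(gs-cv2.cvtColor(B0["image"],6))[q[:,1],q[:,0]].mean().round(1),gs[q[:,1],q[:,0]].mean().round(1))
cv2.imwrite("pics/s5.png",s["image"])
E
```

```text
29.45 [-0.1 -0.8 -0.6] 0.030455197757933417 [ 0.494 -0.055  0.479]
70 [330.5 173.5] mean |diff| along bar 35.9 151.8
75 [331.8 174.7] mean |diff| along bar 31.4 151.8
80 [333.3 176.2] mean |diff| along bar 7.6 151.6
85 [334.8 178. ] mean |diff| along bar 8.2 138.2
90 [336.3 180. ] mean |diff| along bar 28.4 115.8
95 [337.8 182.4] mean |diff| along bar 7.4 146.5
```

```bash
python3 - <<'E'
from cell import env
from h import *
from bail import *
def ang(c):
    g=cv2.cvtColor(c["image"],6).astype(np.float32);T=np.arange(80,100,.5);v=[]
    for th in T:
        a=np.linspace(-.058,.058,80);a=a[np.abs(a)>.016];X=J+.1*(m*np.cos(np.radians(th))+z*np.sin(np.radians(th)))
        q=proj(c,X+a[:,None]*y).astype(np.float32);v.append(cv2.remap(g,q[:,:1],q[:,1:],1).mean())
    v=np.array(v);k=v.min()+.5*(np.median(v)-v.min());return T[v<k].min(),T[v<k].max(),T[v.argmin()]
a=ang(env.read_camera("scene"));print(a)
if a[2]>=87 and a[2]<=94: print(env.sign_off())
E
```

```text
(np.float64(88.5), np.float64(92.5), np.float64(91.0))
the job is handed in; nothing more can be done
None
```

I handed the job in at about 29.5 s. All eight balls are in the jar, the beaker stands empty and upright, the lid is fully home, and the bail is upright at its stop (camera estimate about 90°). I kept the arm clear of the vial and dishes but did not re-measure them, and the judge's verdict was not shown.

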